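# Put the harmonica away in the sprung tray of the wooden box

### The arm

A 6-joint arm with a two-finger parallel gripper is mounted at the origin on the work surface. World frame = base frame: x ahead of the robot, y to its left, z up, the work surface at z = 0. Lengths are in m, angles in rad, forces in N, time in s.
With the tool pointing down it reaches from about 0.375 to 0.975 m from the base axis. Payload 3.8 kg.
Tool frame: the origin (TCP) lies at the very end of the fingers, on their centre line; the grasp point (between the pads) lies 19 mm behind it; z points along the fingers, y is the direction in which the jaws open and shut (so a half turn about z gives the same grasp; the last joint's range is limited). The gripper opens to 85 mm and grips with 20 to 120 N. Pads are 22 mm wide; open, the fingers measure 114 mm over their backs; the gripper's body (76 mm by 85 mm) begins 54 mm behind the grasp point. The pads swing forward as they close: fully open they stand 13 mm farther back than shut.
Start: joints at [-1.344, 0.264, 1.604, -0, 1.274, -0.037], TCP at [0.176, -0.652, 0.231] pointing down, gripper open.
Joint ranges: [-2.63, 2.63], [-0.94, 2.18], [0.31, 2.57], [-1.31, 4.45], [0, 2.66], [-2.55, 2.55]. Speed limits (rad/s): [2.57, 2.57, 3.14, 3.14, 3.14, 3.14].

### API

Orientations are given as a rotation vector (axis times angle).
In Python, from workcell import status, read_camera, camera_info, order gives the robot as it stands.
- The arm moves only by the tool move_arm, never from a script. Its argument "deltas" is a list of rows, each a list of 3 entries, a list of its own where there are three numbers: the turn, a rotation vector about the world's x, y, z as a fraction of full scale, then the shift along the world's x, y, z as a fraction of full scale, then the closure, from -1 (fully open) to 1 (shut), so that 0 is half open. A call has 1 to 20 rows; each row is the pose to reach, as a shift and turn from the pose commanded when the call began; what a row does not reach only later rows make up. Full scale, the value 1, is 0.1 m for a shift and pi/2 rad for a turn. A row lasts 1/8 s, in which the tool goes at most 62.5 mm and 10.7 degrees, less where a joint would pass 70% of its speed; a pose out of reach is approached as far as the arm can. A call with a number of a shift or a turn outside -1 to 1 is refused whole. A call with a gripper value outside its range is refused whole. The fingers move at their own pace and stop on an object; "grip_force" is the grip in N (left out, the last holds). Time passes only in rows, so rows that repeat a pose let the fingers close. It gives the time, the measured TCP pose, the force and the opening at its end, in the units of the state.
- status.read_state(): the state, without advancing time (a new reading comes with each control period).
- read_camera(name): name is "scene" or "top" or "wrist"; returns (picture, depth): 400x640x3 uint8, red, green, blue; 400x640 float32, m along the optical axis (not along the pixel's ray), 0 where there is no reading.
- camera_info(name): a dict with "K" (3x3 intrinsics, pixels), "D" ([k1, k2, p1, p2, k3] as OpenCV has them; the pictures are not rectified), "R" (3x3) and "t" (3): a world point X has camera coordinates R X + t. Camera axes: x right, y down, z forward; pixel columns grow to the right and rows downward; lengths in m; the calibration is good to about 2 mm. A picture is of the moment at which its call begins: read the wrist's pose just before it. camera_info takes no time and is no camera call; for the wrist camera it gives the pose at the moment of the call.
- order.finish_job(): hands the job in, once; it reports no verdict.
The state is a dict: "time": time; "q": joint angles; "joint_vel": joint speeds; "joint_torque": joint torques, N m; "tool_pos": TCP position; "tcp_rot": TCP orientation; "wrist_force": force on the tool from outside, world axes, zero at the start; "torque": the same for the moment, N m; "width": opening from 0.0 (shut) to 1.0 (fully open).
Only numpy, scipy, OpenCV 4.12 (cv2) and the standard library are available. Lean on these libraries where they do the work, as an engineer would, in place of code of your own. Each camera call takes 0.05 s, during which the arm holds its last target. There are 200 camera calls.

### The job

Put the harmonica away in the big wooden box: press the sprung one of the two look-alike wooden keys under the dowels on its front so that the tray pops out, lay the harmonica down flat in the tray the same way up as it lies now, without dropping it, and push the tray home until it clicks and stays shut. Leave the other things on the table, and the small box on top, as they stand.

Things in the scene. Friction and masses are not known exactly. Their poses are not given: they have to be found in the camera images.
- chest: The big wooden box, fixed: 185 mm deep (its x, front to back), 185 wide (y, to the left as one faces its front), 105 high. Origin: centre of its underside, z up. Its upright front plane x = -92.5 mm holds the tray below z = 48; above, a board slopes back at 45 degrees from (x -92, z 50) to (x -56, z 86) and carries two keys side by side. Side cheeks at |y| 83-92, x -102 to -40, rise to z = 139 mm.
- dowel (a point): Middle of the front one of two fixed 10 mm dowels that run along the box's y between its cheeks, 130.5 mm above the table; the second lies 20 mm behind it at the same height. They cover the keys from above: a key is reached only slantwise from the front, beneath the dowels, by a tool leaning about 40 to 50 degrees from vertical that points down and into the box.
- key_left (a point): Centre of the outer face of the key at box y = +50 mm, unpressed; axes of the box. Both keys look alike: wooden pads 34 mm wide (y) by 30 along the slope, 12 proud of the board, face normal (-0.71, 0, 0.71) in box axes. One is live, the other a rigid dummy; which is which changes and cannot be seen.
- key_right (a point): The same for the key at box y = -50 mm. The live key, wherever it is, travels 9 mm straight into the slope along its normal, against a spring of about 1 N at first and 2.5 N at the bottom. It frees the tray after about 5 to 7 mm and springs back when let go.
- tray (a joint): How far the tray is out, m: 0 latched and flush, 0.130 fully out, -0.004 the inner stop. Freed, a spring (4.5 N shut, 2 N out) drives it out along the box's -x in about 0.4 s. Pushing it home meets some 1 to 3 N more over the last 12 mm; it clicks between 0 and the inner stop, then rests at about 0 when let go. Not pushed far enough, it springs out again.
- tray_in (a point): Centre of the tray's inner floor; moves with the tray; axes as those of the box. The inside is 149 mm along x, 110 mm along y, with walls 35 mm high above the floor. With the tray out, only the part from x = -74 mm to x = +45 mm of this point is clear of the box front.
- tray_front (a point): Centre of the outer face of the tray's plain front board (10 mm thick, 122 mm wide in y, 39 mm high, its middle 24.5 mm above the table); moves with the tray; axes as those of the box; its outward normal is the box's -x. An upright gripper pushing here would run into the dowels at the end: lean it as for the keys.
- harmonica: Chrome harmonica, loose, lying flat: 100 mm long (its x), 27 mm wide (y), 22 mm high (z), about 120 g. Origin: centre of its underside.
- small_box: The smaller wooden box with a sliding lid, 100 x 120 x 55 mm, loose, standing on the big box's top behind the dowels. Origin: centre of its underside. Bystander.
- frog: Ceramic frog figurine, 75 mm wide, 77 mm high, loose. Origin: centre of its underside. Bystander.
- bridge: Black nylon guitar bridge spare, 90 x 26 x 14 mm, loose. Origin: centre of its underside. Bystander.
- clamp: Grey plastic spring clip, 90 x 26 x 33 mm, loose. Origin: centre of its underside. Bystander.
- mug: White mug, 80 mm across, 92 mm high, loose. Origin: centre of its underside. Bystander.
Not all that is in view belongs to the job. Leave any green or pink look-alike of the harmonica alone.

How it is judged:
On the way, in this order (a step that is already met when the one before it is completed fails the run):
1. the tray has popped fully out (value of joint tray above 0.115 m), for 0.2 s.
2. the harmonica lies flat in the open tray, let go (value of joint tray above 0.09 m and x of harmonica in the frame of tray_in between -0.065 and 0.065 m and y of harmonica in the frame of tray_in between -0.045 and 0.045 m and z of harmonica in the frame of tray_in between -0.005 and 0.006 m and angle between harmonica's own z axis and vertical below 0.2 rad and linear speed of harmonica below 0.03 m/s and contact force between the fingers and harmonica below 0.1 N), for 0.2 s.
At the end, for the whole second after the job is handed in: The tray is latched shut (within 4 mm of flush, by itself) and at rest, with the harmonica lying flat (within 0.2 rad) and right way up on its floor, let go and at rest (value of joint tray below 0.004 m and velocity of joint tray below 0.01 m/s and x of harmonica in the frame of tray_in between -0.065 and 0.065 m and y of harmonica in the frame of tray_in between -0.045 and 0.045 m and z of harmonica in the frame of tray_in between -0.005 and 0.006 m and angle between harmonica's own z axis and vertical below 0.2 rad and linear speed of harmonica below 0.03 m/s and contact force between the fingers and harmonica below 0.1 N); the robot touches nothing.
It fails at once if the harmonica is dropped or thrown (moving faster than 0.7 m/s out of the fingers) (linear speed of harmonica above 0.7 m/s and contact force between the fingers and harmonica below 0.1 N).
It fails at once if a bystander (frog, bridge spare, spring clip, mug, small box) is moved by more than 30 mm or tipped (distance of any of frog, bridge, clamp, mug, small_box from where it was at the start of the episode above 0.03 m or angle between any of frog, bridge, clamp, mug, small_box's own z axis and vertical above 0.35 rad).
It also fails if it takes over 72 s, if anything falls off the work surface, if the arm or the gripper's body presses on something with over 40 N, if the wrist force passes 120 N, or if a joint passes its speed limit or range.

## Working session

There is one attempt and no reset: what is moved stays moved. The work goes in short steps, Python scripts to look and compute and a tool call to move; the robot and the scene stay as the last step left them, time stands still between calls to the robot, and variables do not carry over. Pictures are saved under pics/ and viewed, about 8 in all and at most 12, crops included, and the job is handed in when it is done.

Besides the shell and the picture viewer there is one more tool, called after "Emit:" in YAML: its name, and indented under it one key for each argument. move_arm: Moves the arm, as the interface text tells. Its arguments: {"type":"object","properties":{"deltas":{"type":"array","items":{"type":"array"}},"grip_force":{"type":"number"}},"required":["deltas"]}

```bash
ls; mkdir -p pics; cat > h.py <<'E'
import numpy as np, cv2
from workcell import status, read_camera, camera_info, order
def cam(n):
    i=camera_info(n); p,d=read_camera(n); np.savez(f'{n}.npz',p=p,d=d,**{k:np.array(i[k]) for k in 'KDRt'}); return p,d
def world(n,uv,d=None):
    f=np.load(n+'.npz'); uv=np.array(uv,float).reshape(-1,2)
    xy=cv2.undistortPoints(uv[:,None],f['K'],f['D'])[:,0]
    if d is None: d=f['d'][uv[:,1].astype(int),uv[:,0].astype(int)]
    X=np.c_[xy,np.ones(len(xy))]*np.asarray(d).reshape(-1,1)
    return (X-f['t'].ravel())@f['R']
def atz(n,uv,z):
    f=np.load(n+'.npz'); c=-f['R'].T@f['t'].ravel()
    r=world(n,uv,1.0)-c
    return c+r*((z-c[2])/r[:,2:])
def proj(n,X):
    f=np.load(n+'.npz'); return cv2.projectPoints(np.array(X,float).reshape(-1,1,3),cv2.Rodrigues(f['R'])[0],f['t'].ravel(),f['K'],f['D'])[0][:,0]
def save(n,fn): cv2.imwrite('pics/'+fn,np.load(n+'.npz')['p'][:,:,::-1])
E
python3 - <<'E'
from h import *
print(status.read_state())
for n in('scene','top'):
    cam(n);f=np.load(n+'.npz');print(n,-f['R'].T@f['t'].ravel(),f['R'][2]); save(n,n+'1.png')
E
```

```text
pics
{'time': 0.0, 'q': array([-1.34389461e+00,  2.64741447e-01,  1.60538951e+00, -2.05537403e-05,
        1.27370841e+00, -3.69012773e-02]), 'joint_vel': array([ 5.72524545e-04,  1.12004373e-03, -7.04990005e-04, -5.29991680e-04,
        1.49799673e-05,  5.41197585e-04]), 'joint_torque': array([-1.30123917e-03, -5.15110588e+01, -3.67314863e+01, -3.21038951e-04,
        1.28707982e-02, -1.31652530e-05]), 'tool_pos': array([ 0.17583264, -0.65092777,  0.22996155]), 'tcp_rot': array([-3.11208695e+00, -4.12895732e-01,  3.65226445e-04]), 'wrist_force': array([0.01593825, 0.49179168, 0.42689347]), 'torque': array([ 0.00821914, -0.053836  ,  0.05303976]), 'width': 0.9953091480936203}
scene [1.36638607 0.24192639 0.88239592] [-0.70211359 -0.11461714 -0.70277978]
top [0.48227063 0.07778694 1.20599234] [ 0.06356233  0.03171441 -0.99747382]
```

View pics/top1.png

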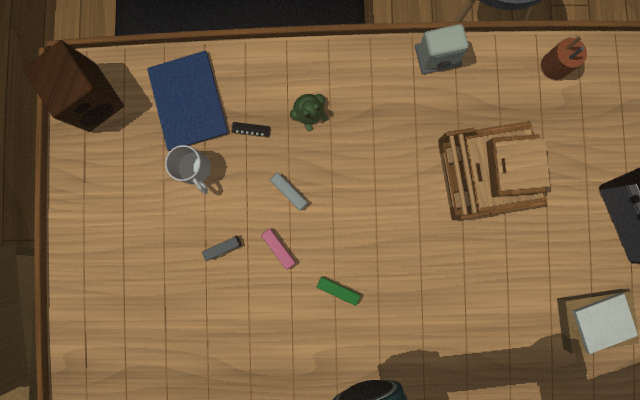

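View pics/scene1.png

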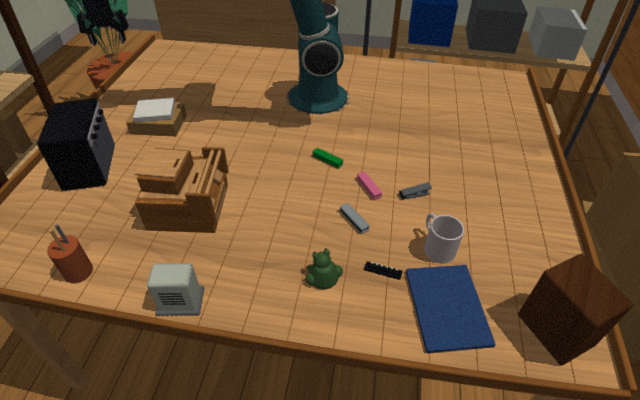

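The top view has the chest at about (495,170) with its front facing left. The chrome harmonica is at (289,191), the clip at (222,248), the mug at (188,165), the bridge at (251,129) and the frog at (310,110). The pink and green pieces are look-alikes.

```bash
python3 - <<'E'
from h import *
p=np.load('top.npz')['p'][:,:,::-1]
a=cv2.resize(p[115:230,430:560],None,fx=5,fy=5,interpolation=cv2.INTER_CUBIC)[:, :]
b=cv2.resize(p[165:215,262:317],None,fx=5,fy=5,interpolation=cv2.INTER_CUBIC)
im=np.zeros((600,800,3),np.uint8); im[:575,:500]=a[:,:500]; im[:250,510:785]=b
g=p.astype(float)
cv2.imwrite('pics/c1.png',np.clip(im*1.6,0,255).astype(np.uint8))
# harmonica by depth: points above table
f=np.load('top.npz')
vv,uu=np.mgrid[165:215,262:317]; W=world('top',np.c_[uu.ravel(),vv.ravel()])
m=(W[:,2]>0.015)&(W[:,2]<.04); Q=W[m]; print('harm n',m.sum(),'ztop',np.median(Q[:,2]))
r=cv2.minAreaRect((Q[:,:2]*1000).astype(np.float32)); print(r, 'table z',np.median(W[~m][:,2]))
vv,uu=np.mgrid[110:230,430:560]; W=world('top',np.c_[uu.ravel(),vv.ravel()])
for lo,hi in((.095,.112),(.12,.137),(.137,.15),(.15,.17)):
    Q=W[(W[:,2]>lo)&(W[:,2]<hi)]; print(lo,len(Q),np.median(Q[:,2]),cv2.minAreaRect((Q[:,:2]*1000).astype(np.float32)))
E
```

```text
harm n 513 ztop 0.021663459834310658
((577.2194213867188, 199.52059936523438), (98.99803161621094, 26.100479125976562), 43.598331451416016) table z 2.6733246021794584e-05
0.095 2904 0.10629830557025513 ((604.1375732421875, -249.3123779296875), (184.69580078125, 197.3204345703125), 7.661397457122803)
0.12 964 0.13352674189269526 ((601.8580322265625, -237.68600463867188), (183.04742431640625, 173.22230529785156), 7.657261371612549)
0.137 387 0.13930961383726662 ((602.5924072265625, -238.65280151367188), (182.3343048095703, 176.72726440429688), 8.48666000366211)
0.15 3019 0.159036733684307 ((607.3519287109375, -288.51947021484375), (121.3949203491211, 109.7421875), 2.804295778274536)
```

View pics/c1.png

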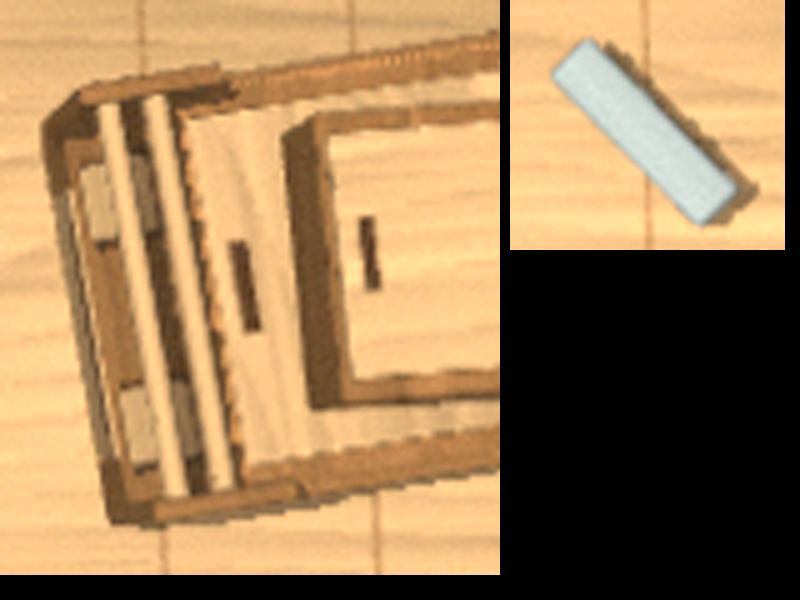

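```bash
cat >> h.py <<'E'
YAW=np.deg2rad(7.66-90); C=np.array([.604,-.249])
def Rb(yaw=None):
    y=YAW if yaw is None else yaw; return np.array([[np.cos(y),-np.sin(y),0],[np.sin(y),np.cos(y),0],[0,0,1]])
def tobox(W): return (W-np.r_[C,0])@Rb()
def frombox(B): return np.array(B,float)@Rb().T+np.r_[C,0]
E
python3 - <<'E'
from h import *
vv,uu=np.mgrid[105:230,425:560]; W=world('top',np.c_[uu.ravel(),vv.ravel()]); B=tobox(W)*1000
def ex(Q): return np.percentile(Q,[1,50,99],axis=0).round(1).tolist()
for s in (1,-1):
    Q=B[(B[:,2]>136.5)&(B[:,2]<142)&(s*B[:,1]>78)&(B[:,0]<-25)]; print('cheek',s,len(Q),ex(Q))
Q=B[(B[:,2]>131)&(B[:,2]<137)&(abs(B[:,1])<75)&(B[:,0]<-30)]
print(np.histogram(Q[:,0],bins=np.arange(-110,-20,4)))
for a in range(-75,75,30):
    q=Q[(Q[:,1]>a)&(Q[:,1]<a+30)]; f=q[:,0]<np.median(Q[:,0]); print(a,q[f][:,0].mean(),q[~f][:,0].mean(),q[:,2].max())
Q=B[(B[:,2]>103)&(B[:,2]<109)&(abs(B[:,1])<120)&(B[:,0]>-30)]; print('top',ex(Q))
Q=B[(B[:,2]>50)&(B[:,2]<100)&(abs(B[:,1])<75)&(B[:,0]<-65)]
for s in(1,-1):
    q=Q[(s*Q[:,1]>30)&(s*Q[:,1]<70)]; d=(-(q[:,0]+92)*.7071+(q[:,2]-50)*.7071); k=d>8
    print('key',s,k.sum(),q[k].mean(0),d[k].mean(),ex(q[k]))
Q=B[(B[:,2]>30)&(B[:,2]<48)&(abs(B[:,1])<60)]; print('front',ex(Q))
print('kx',frombox([[ -.1,.05,.08],[-.1,-.05,.08]]))
E
```

```text
cheek 1 96 [[-97.0, 80.3, 136.6], [-68.6, 86.0, 138.6], [-38.9, 90.6, 141.9]]
cheek -1 97 [[-97.0, -92.1, 136.5], [-67.2, -87.8, 138.3], [-39.3, -80.6, 141.8]]
(array([  0,   0,   0,   0,  21, 123, 108,  40,   0,   9, 137, 114,  37,
         0,   0,   0,   0,   0,   0,   0,   0,   0]), array([-110, -106, -102,  -98,  -94,  -90,  -86,  -82,  -78,  -74,  -70,
        -66,  -62,  -58,  -54,  -50,  -46,  -42,  -38,  -34,  -30,  -26,
        -22]))
-75 -85.68911829678835 -65.53489737372252 136.79454412216998
-45 -85.34937254835756 -65.76715039651953 136.8665481893462
-15 -85.47081224874493 -65.36021914584373 136.99605006334596
15 -86.11531172586365 -65.75307371645536 136.93764353512336
45 -85.86309687926459 -65.40181185646026 136.82899394885015
top [[-29.6, -91.2, 103.1], [12.1, -10.9, 106.1], [95.4, 89.9, 108.9]]
key 1 64 [-81.00211061  47.39427845  74.85058303] 9.795239676828189 [[-88.1, 31.6, 66.9], [-81.5, 47.3, 73.8], [-66.9, 63.2, 88.8]]
key -1 60 [-81.91941969 -49.22769347  73.82952963] 9.72188206447495 [[-87.9, -65.5, 68.1], [-82.5, -50.2, 73.2], [-68.0, -33.5, 86.9]]
front [[-90.3, -59.0, 30.3], [-88.7, 2.6, 42.0], [-84.9, 57.8, 47.9]]
kx [[ 0.64022439 -0.14322763  0.08      ]
 [ 0.54111674 -0.15655707  0.08      ]]
```

Emit:
move_arm:
  deltas:
    - [[0,0,0.153],[0.3,0.47,0],1]
    - [[0,0,0.153],[0.6,0.936,0],1]
    - [[0,0,0.153],[0.6,0.936,0],1]
  grip_force: 30

```text
time: 0.48
tool_pos: [0.2375, -0.5547, 0.2305]
tcp_rot: [-3.038, -0.788, -0.001]
wrist_force: [0.4, -0.1, -0.4]
width: 0.379
```

Emit:
move_arm:
  deltas:
    - [[0,0,0.153],[0.3,0.47,0],1]
    - [[0,0,0.153],[0.6,0.936,0],1]
    - [[0,0,0.153],[0.6,0.936,0],1]

```text
time: 0.85
tool_pos: [0.2971, -0.4624, 0.231]
tcp_rot: [-2.924, -1.147, -0.0]
wrist_force: [0.3, -0.5, 0.5]
width: -0.004
```

Emit:
move_arm:
  deltas:
    - [[0,0,0.153],[0.3,0.47,0],1]
    - [[0,0,0.153],[0.6,0.936,0],1]
    - [[0,0,0.153],[0.6,0.936,0],1]

```text
time: 1.23
tool_pos: [0.3571, -0.3697, 0.2312]
tcp_rot: [-2.766, -1.489, -0.0]
wrist_force: [-0.4, -0.1, 0.3]
width: -0.002
```

Emit:
move_arm:
  deltas:
    - [[0,0,0.153],[0.3,0.47,0],1]
    - [[0,0,0.153],[0.6,0.936,0],1]
    - [[0,0,0.153],[0.6,0.936,0],1]

```text
time: 1.6
tool_pos: [0.4172, -0.2766, 0.2313]
tcp_rot: [2.568, 1.81, 0.0]
wrist_force: [0.0, 0.5, 0.8]
width: 0.003
```

Emit:
move_arm:
  deltas:
    - [[0,0,0.153],[0.3,0.47,0],1]
    - [[0,0,0.153],[0.6,0.936,0],1]
    - [[0,0,0.153],[0.6,0.936,0],1]

```text
time: 1.98
tool_pos: [0.4773, -0.1835, 0.2313]
tcp_rot: [2.333, 2.103, -0.0]
wrist_force: [-1.6, -0.8, -0.4]
width: -0.003
```

Emit:
move_arm:
  deltas:
    - [[0,0,0.153],[0.3,0.47,0],1]
    - [[0,0,0.153],[0.6,0.936,-0.1],1]
    - [[0,0,0.153],[0.6,0.936,-0.6],1]
    - [[0,0,0.153],[0.6,0.936,-0.6],1]

```text
time: 2.48
tool_pos: [0.5324, -0.0913, 0.1668]
tcp_rot: [-2.063, -2.359, 0.009]
wrist_force: [-0.8, -0.2, 0.7]
width: -0.001
```

Emit:
move_arm:
  deltas:
    - [[-0.1,-0.013,0],[0,0,0],1]
    - [[-0.2,-0.026,0],[0,0,0],1]
    - [[-0.3,-0.04,0],[0,0,0],1]
    - [[-0.4,-0.053,0],[0,0,0],1]
    - [[-0.495,-0.066,0],[0,0,0],1]
    - [[-0.495,-0.066,0],[0,0,0],1]

```text
time: 3.22
tool_pos: [0.5357, -0.0904, 0.1709]
tcp_rot: [1.623, 1.861, -0.677]
wrist_force: [0.3, 0.4, -0.9]
width: 0.003
```

```bash
sed -i 's/C=np.array(.*)/C=np.array([.6037,-.2521])/' h.py; cat >> h.py <<'E'
from scipy.spatial.transform import Rotation as Ro
def where():
    s=status.read_state(); R=Ro.from_rotvec(s['tcp_rot']).as_matrix()
    print('t',round(s['time'],2),'box mm',(tobox(s['tool_pos'])*1000).round(1),'Z',(Rb().T@R[:,2]).round(3),'Y',(Rb().T@R[:,1]).round(3),'Fbox',(Rb().T@s['wrist_force']).round(1),'q',s['q'].round(2))
    return s
def go(b,s=None):
    s=s or status.read_state(); print('delta',((frombox(np.array(b)/1000)-s['tool_pos'])*10).round(3))
E
python3 - <<'E'
from h import *
where(); go([-125,-44,119]); 
cam('wrist');save('wrist','w1.png')
print(proj('wrist',frombox(np.array([[-82.5,50,76.5],[-82.5,-50,76.5],[-92.5,0,48],[-88.5,0,130.5]])/1000)), Rb()@[.707,0,-.707])
E
```

```text
t 3.23 box mm [-169.4  -45.9  170.9] Z [ 0.707 -0.003 -0.708] Y [-0.     1.    -0.004] Fbox [-0.3  0.4 -0.9] q [ 0.25  0.15  2.07 -0.85  1.2   0.55]
delta [ 0.078 -0.437 -0.519]
[[422.89482837 180.67770056]
 [317.05554743 180.20867645]
 [369.49109743 149.44212217]
 [375.82824287 232.34380453]] [ 0.09423908 -0.70069108 -0.707     ]
```

View pics/w1.png

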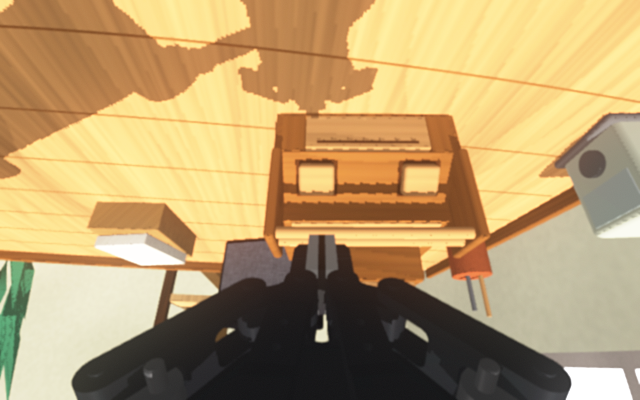

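The keys appear at (317,179) and (421,179), within 2 px of my model's projections. I'll approach the right key first.

Emit:
move_arm:
  deltas:
    - [[0,0,0],[0.04,-0.22,-0.26],1]
    - [[0,0,0],[0.078,-0.437,-0.519],1]
    - [[0,0,0],[0.1,-0.6,-0.68],1]
    - [[0,0,0],[0.12,-0.752,-0.837],1]
    - [[0,0,0],[0.12,-0.752,-0.837],1]

```text
time: 3.9
tool_pos: [0.5474, -0.1674, 0.0875]
tcp_rot: [1.628, 1.857, -0.675]
wrist_force: [-0.3, 0.0, -0.7]
width: -0.004
```

Emit:
move_arm:
  deltas:
    - [[0,0,0],[0.005,-0.035,-0.035],1]
    - [[0,0,0],[0.009,-0.07,-0.07],1]
    - [[0,0,0],[0.009,-0.07,-0.07],1]

```text
time: 4.28
tool_pos: [0.549, -0.172, 0.0806]
tcp_rot: [1.623, 1.86, -0.673]
wrist_force: [-0.4, 0.0, -0.1]
width: -0.004
```

Emit:
move_arm:
  deltas:
    - [[0,0,0],[0.003,-0.021,-0.021],1]
    - [[0,0,0],[0.005,-0.035,-0.035],1]
    - [[0,0,0],[0.005,-0.035,-0.035],1]

```text
time: 4.65
tool_pos: [0.5493, -0.1757, 0.0769]
tcp_rot: [1.624, 1.86, -0.674]
wrist_force: [0.7, 0.2, -0.3]
width: 0.003
```

Emit:
move_arm:
  deltas:
    - [[0,0,0],[0.002,-0.014,-0.014],1]
    - [[0,0,0],[0.004,-0.028,-0.028],1]
    - [[0,0,0],[0.004,-0.028,-0.028],1]

```text
time: 5.03
tool_pos: [0.5498, -0.177, 0.0758]
tcp_rot: [1.626, 1.857, -0.672]
wrist_force: [-8.6, 16.5, 15.3]
width: -0.002
```

Emit:
move_arm:
  deltas:
    - [[0,0,0],[0.002,-0.014,-0.014],1]
    - [[0,0,0],[0.003,-0.021,-0.021],1]
    - [[0,0,0],[0.003,-0.021,-0.021],1]

```text
time: 5.4
tool_pos: [0.5499, -0.1772, 0.0757]
tcp_rot: [1.628, 1.855, -0.671]
wrist_force: [-21.1, 36.6, 33.4]
width: 0.001
```

The right key is rigid, so it's the dummy. I'll back off and try the left one.

Emit:
move_arm:
  deltas:
    - [[0,0,0],[-0.026,0.19,0.195],1]
    - [[0,0,0],[-0.052,0.385,0.389],1]
    - [[0,0,0],[0.4,0.44,0.389],1]
    - [[0,0,0],[0.82,0.502,0.389],1]
    - [[0,0,0],[0.82,0.502,0.389],1]
    - [[0,0,0],[0.84,0.35,0.237],1]
    - [[0,0,0],[0.86,0.2,0.085],1]
    - [[0,0,0],[0.86,0.2,0.085],1]

```text
time: 6.4
tool_pos: [0.6328, -0.1627, 0.0777]
tcp_rot: [1.626, 1.861, -0.68]
wrist_force: [-0.4, -0.6, 0.9]
width: -0.0
```

Emit:
move_arm:
  deltas:
    - [[0,0,0],[0.005,-0.035,-0.035],1]
    - [[0,0,0],[0.01,-0.07,-0.071],1]
    - [[0,0,0],[0.012,-0.091,-0.092],1]
    - [[0,0,0],[0.012,-0.091,-0.092],1]

```text
time: 6.9
tool_pos: [0.6374, -0.1698, 0.0717]
tcp_rot: [1.624, 1.859, -0.673]
wrist_force: [-1.1, 0.7, 0.5]
width: 0.003
```

```bash
python3 - <<'E'
from h import *
where()
E
```

```text
t 6.9 box mm [-77.1  44.4  71.7] Z [ 0.707 -0.001 -0.708] Y [-0.001  1.    -0.001] Fbox [-0.8 -1.   0.5] q [ 0.08  0.42  1.93 -0.98  1.02  0.59]
```

Emit:
move_arm:
  deltas:
    - [[0,0,0],[0.002,-0.017,-0.017],1]
    - [[0,0,0],[0.002,-0.017,-0.017],1]
    - [[0,0,0],[0.002,-0.017,-0.017],1]
    - [[0,0,0],[0.002,-0.017,-0.017],1]

```text
time: 7.4
tool_pos: [0.6379, -0.1714, 0.07]
tcp_rot: [1.623, 1.859, -0.673]
wrist_force: [0.0, 1.0, 1.9]
width: -0.001
```

```bash
python3 - <<'E'
from h import *
where(); cam('top')
vv,uu=np.mgrid[105:230,390:470]; B=tobox(world('top',np.c_[uu.ravel(),vv.ravel()]))*1000
Q=B[(B[:,2]>35)&(B[:,2]<52)&(abs(B[:,1])<75)&(B[:,0]<-95)]; print(len(Q),Q[:,0].min() if len(Q) else 0)
E
```

```text
t 7.4 box mm [-75.4  44.6  70. ] Z [ 0.707 -0.    -0.708] Y [-0.001  1.    -0.001] Fbox [-1.   0.2  1.9] q [ 0.08  0.42  1.93 -0.98  1.01  0.59]
324 -220.7603439013595
```

The tray is out: its front edge reads box x ≈ -221, against -222.5 expected. Next I'll release the key, retreat and go to the harmonica.

Emit:
move_arm:
  deltas:
    - [[0,0,0],[-0.03,0.2,0.2],1]
    - [[0,0,0],[-0.06,0.45,0.46],1]
    - [[0,0,0],[-0.094,0.7,0.707],1]
    - [[0,0,0],[-0.094,0.7,0.707],1]

```text
time: 7.95
tool_pos: [0.63, -0.0997, 0.1426]
tcp_rot: [1.622, 1.859, -0.667]
wrist_force: [-0.1, 0.8, -0.1]
width: -0.001
```

Emit:
move_arm:
  deltas:
    - [[0.1,0.013,0],[0,0.2,0],0.5]
    - [[0.2,0.026,0],[0,0.4,0],0]
    - [[0.3,0.04,0],[-0.1,0.6,0],-0.1]
    - [[0.4,0.053,0],[-0.2,0.8,0],-0.1]
    - [[0.495,0.066,0],[-0.2,1,0],-0.1]
    - [[0.495,0.066,0],[-0.2,1,0],-0.1]

```text
time: 8.7
tool_pos: [0.6078, -0.0039, 0.1395]
tcp_rot: [2.072, 2.362, -0.002]
wrist_force: [-0.2, 0.5, -0.4]
width: 0.551
```

Emit:
move_arm:
  deltas:
    - [[0,0,-0.1],[0,0.2,0],-0.1]
    - [[0,0,-0.2],[-0.1,0.4,0],-0.1]
    - [[0,0,-0.3],[-0.1,0.6,0],-0.1]
    - [[0,0,-0.4],[-0.2,0.8,0],-0.1]
    - [[0,0,-0.5],[-0.3,1,0],-0.1]
    - [[0,0,-0.601],[-0.3,1,0],-0.1]
    - [[0,0,-0.601],[-0.3,1,0],-0.1]

```text
time: 9.57
tool_pos: [0.5773, 0.0985, 0.1392]
tcp_rot: [2.913, 1.171, -0.004]
wrist_force: [-0.1, -0.3, 0.2]
width: 0.549
```

```bash
python3 - <<'E'
from h import *
s=where(); R=Ro.from_rotvec(s['tcp_rot']).as_matrix(); print(s['tool_pos'],s['width'],R.round(3).tolist(), np.degrees(np.arctan2(R[1,1],R[0,1])))
cam('wrist'); save('wrist','w2.png')
h=np.deg2rad(43.6); c=np.array([.5772,.1995]);l=np.array([np.cos(h),np.sin(h)])
print(proj('wrist',[[*(c+a*l*.05),.022] for a in(-1,0,1)]))
E
```

```text
t 9.57 box mm [-350.9   20.5  139.2] Z [ 0.003 -0.002 -1.   ] Y [0.808 0.59  0.001] Fbox [ 0.3 -0.1  0.2] q [ 0.13  0.17  1.89 -0.    1.08  0.94]
[0.57725195 0.09845048 0.13922598] 0.5492864747214392 [[0.722, 0.692, -0.001], [0.692, -0.722, -0.003], [-0.003, 0.001, -1.0]] -46.20724220510777
[[239.25450543 167.53927992]
 [234.8636036  109.6146441 ]
 [230.36410371  45.53836419]]
```

View pics/w2.png

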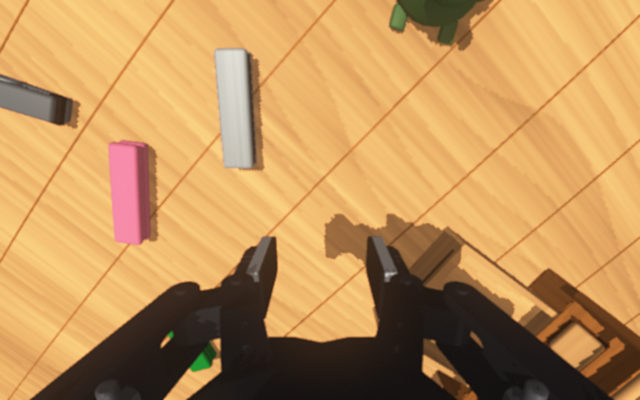

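The harmonica runs from (232,48) to (239,167), which matches the estimate. Now the descent and grasp.

Emit:
move_arm:
  deltas:
    - [[0,0,0],[0,0.5,0],-0.1]
    - [[0,0,0],[0,1,-0.2],-0.1]
    - [[0,0,0],[0,1,-0.6],-0.1]
    - [[0,0,0],[0,1,-0.95],-0.1]
    - [[0,0,0],[0,1,-0.95],-0.1]

```text
time: 10.25
tool_pos: [0.5747, 0.1973, 0.0415]
tcp_rot: [2.915, 1.171, -0.013]
wrist_force: [-0.2, -1.3, -0.4]
width: 0.551
```

Emit:
move_arm:
  deltas:
    - [[0,0,0],[0,0.01,-0.2],-0.1]
    - [[0,0,0],[0,0.01,-0.4],-0.1]
    - [[0,0,0],[0,0.01,-0.4],-0.1]
    - [[0,0,0],[0,0.01,-0.4],0.5]
    - [[0,0,0],[0,0.01,-0.4],1]
    - [[0,0,0],[0,0.01,-0.4],1]
    - [[0,0,0],[0,0.01,-0.4],1]
    - [[0,0,0],[0,0.01,-0.4],1]
  grip_force: 40

```text
time: 11.25
tool_pos: [0.5786, 0.1997, 0.0061]
tcp_rot: [2.916, 1.168, 0.002]
wrist_force: [-0.0, -0.7, 3.2]
width: 0.306
```

Emit:
move_arm:
  deltas:
    - [[0,0,0],[0,0,0.3],1]
    - [[0,0,0],[0,0,0.7],1]
    - [[0,0,0],[0,0,1],1]
    - [[0,0,0],[0,0,1],1]

```text
time: 11.75
tool_pos: [0.5804, 0.2003, 0.1084]
tcp_rot: [2.916, 1.168, 0.01]
wrist_force: [-0.3, -0.4, -2.1]
width: 0.3
```

```bash
python3 - <<'E'
from h import *
where(); cam('top')
vv,uu=np.mgrid[105:240,380:470]; B=tobox(world('top',np.c_[uu.ravel(),vv.ravel()]))*1000
e=lambda Q:(len(Q),np.percentile(Q,[0,5,50,95,100],axis=0).round(0).tolist())
m=(B[:,0]<-105)&(abs(B[:,1])<80)
print('rim',e(B[m&(B[:,2]>36)&(B[:,2]<60)])); F=B[m&(B[:,2]>3)&(B[:,2]<15)&(abs(B[:,1])<50)&(B[:,0]>-205)]; print('floor',e(F))
p=np.load('top.npz')['p'][100:240,370:520,::-1]
cv2.imwrite('pics/c2.png',np.clip(1.5*cv2.resize(p,None,fx=4,fy=4,interpolation=cv2.INTER_CUBIC).astype(float),0,255))
E
```

```text
t 11.75 box mm [-451.4   37.2  108.4] Z [-0.001  0.006 -1.   ] Y [0.809 0.588 0.003] Fbox [ 0.3 -0.4 -2.1] q [0.29 0.25 1.86 0.   1.03 1.1 ]
rim (536, [[-221.0, -60.0, 36.0], [-220.0, -59.0, 40.0], [-210.0, 2.0, 44.0], [-116.0, 59.0, 47.0], [-106.0, 60.0, 50.0]])
floor (1844, [[-205.0, -50.0, 3.0], [-200.0, -45.0, 5.0], [-155.0, -0.0, 9.0], [-110.0, 45.0, 13.0], [-105.0, 50.0, 15.0]])[ WARN:0@1.558] global loadsave.cpp:1063 imwrite_ Unsupported depth image for selected encoder is fallbacked to CV_8U.
```

View pics/c2.png

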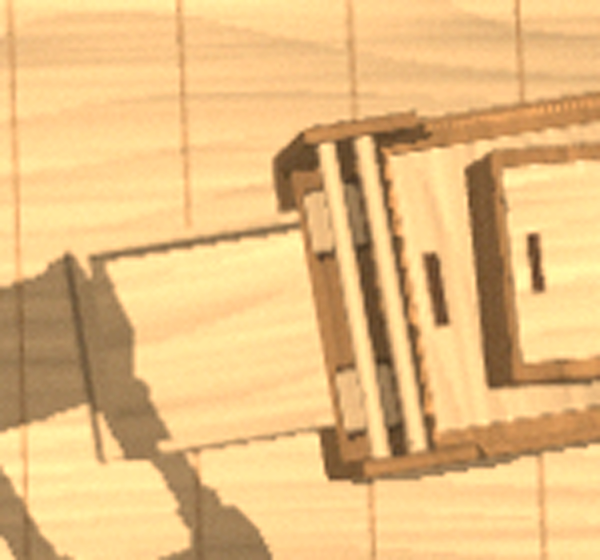

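Emit:
move_arm:
  deltas:
    - [[0,0,0.1],[0,-0.15,0],1]
    - [[0,0,0.2],[0,-0.3,0],1]
    - [[0,0,0.3],[0,-0.5,0],1]
    - [[0,0,0.4],[0,-0.7,0],1]
    - [[0,0,0.5],[0,-0.85,0],1]
    - [[0,0,0.599],[0,-1,0],1]
    - [[0,0,0.599],[0,-1,0],1]

```text
time: 12.68
tool_pos: [0.5763, 0.0986, 0.1028]
tcp_rot: [-2.072, -2.357, 0.005]
wrist_force: [-0.3, 0.9, -1.7]
width: 0.305
```

Emit:
move_arm:
  deltas:
    - [[0,0,0],[0,-0.3,0],1]
    - [[0,0,0],[0,-0.6,0],1]
    - [[0,0,0],[0.02,-1,0],1]
    - [[0,0,0],[0.02,-1,0],1]

```text
time: 13.18
tool_pos: [0.5794, -0.0019, 0.1041]
tcp_rot: [-2.076, -2.356, 0.002]
wrist_force: [0.3, 0.2, -0.7]
width: 0.304
```

Emit:
move_arm:
  deltas:
    - [[0,0,0],[0,-0.3,0],1]
    - [[0,0,0],[0,-0.6,0],1]
    - [[0,0,0],[0.02,-0.95,0],1]
    - [[0,0,0],[0.02,-1,0],1]
    - [[0,0,0],[0.02,-1,0],1]
    - [[0,0,0],[0.02,-1,0],1]

```text
time: 13.92
tool_pos: [0.5818, -0.099, 0.105]
tcp_rot: [-2.069, -2.363, 0.0]
wrist_force: [1.0, 0.6, -1.3]
width: 0.305
```

```bash
python3 - <<'E'
from h import *
s=where(); go([-154,0,s['tool_pos'][2]*1000],s); print(s['tool_pos'],s['width'])
E
```

```text
t 13.93 box mm [-154.6   -1.3  105. ] Z [-0.001 -0.001 -1.   ] Y [ 0.001  1.    -0.001] Fbox [-0.4  1.1 -1.3] q [-0.21  0.22  1.91  0.    1.02 -0.34]
delta [ 0.013 -0.004  0.   ]
[ 0.58184395 -0.09902717  0.10504101] 0.3048221870563144
```

Aligned to within about 1.5 mm. Lowering to z ≈ 0.017.

Emit:
move_arm:
  deltas:
    - [[0,0,0],[0.01,0,-0.25],1]
    - [[0,0,0],[0.013,0,-0.5],1]
    - [[0,0,0],[0.013,0,-0.7],1]
    - [[0,0,0],[0.013,0,-0.82],1]
    - [[0,0,0],[0.013,0,-0.86],1]
    - [[0,0,0],[0.013,0,-0.86],1]
    - [[0,0,0],[0.013,0,-0.86],1]

```text
time: 14.8
tool_pos: [0.5843, -0.1007, 0.0204]
tcp_rot: [2.069, 2.362, 0.001]
wrist_force: [0.7, -0.3, -1.3]
width: 0.303
```

Emit:
move_arm:
  deltas:
    - [[0,0,0],[0,0,-0.02],1]
    - [[0,0,0],[0,0,-0.03],1]
    - [[0,0,0],[0,0,-0.03],1]

```text
time: 15.18
tool_pos: [0.5833, -0.1005, 0.0165]
tcp_rot: [-2.07, -2.363, 0.0]
wrist_force: [-0.5, -0.2, -1.4]
width: 0.3
```

Emit:
move_arm:
  deltas:
    - [[0,0,0],[0,0,-0.012],1]
    - [[0,0,0],[0,0,-0.022],1]
    - [[0,0,0],[0,0,-0.022],1]

```text
time: 15.55
tool_pos: [0.5835, -0.1005, 0.015]
tcp_rot: [-2.07, -2.363, 0.0]
wrist_force: [-3.4, 0.3, 4.9]
width: 0.306
```

Contact felt at +5 N. Releasing and lifting clear.

Emit:
move_arm:
  deltas:
    - [[0,0,0],[0,0,0.01],0.25]
    - [[0,0,0],[0,0,0.01],0.1]
    - [[0,0,0],[0,0,0.01],-0.1]
    - [[0,0,0],[0,0,0.01],-0.1]
    - [[0,0,0],[0,0,0.01],-0.1]
    - [[0,0,0],[0,0,0.2],-0.1]
    - [[0,0,0],[0,0,0.5],-0.1]
    - [[0,0,0],[0,0,1],-0.1]
    - [[0,0,0],[0,0,1],-0.1]

```text
time: 16.68
tool_pos: [0.588, -0.1014, 0.1213]
tcp_rot: [2.063, 2.355, 0.009]
wrist_force: [0.4, -0.3, 0.5]
width: 0.547
```

Emit:
move_arm:
  deltas:
    - [[0,0,0],[-0.05,0.5,0],1]
    - [[0,0,0],[-0.1,1,0],1]
    - [[0,0,0],[-0.1,1,0],1]
    - [[0,0,0],[-0.1,1,0],1]

```text
time: 17.18
tool_pos: [0.5734, -0.0006, 0.1144]
tcp_rot: [2.069, 2.364, -0.0]
wrist_force: [-0.4, -0.3, -0.3]
width: -0.002
```

```bash
python3 - <<'E'
from h import *
where(); cam('top')
vv,uu=np.mgrid[105:240,380:470]; B=tobox(world('top',np.c_[uu.ravel(),vv.ravel()]))*1000
m=(B[:,0]<-103)&(B[:,0]>-208)&(abs(B[:,1])<35)&(B[:,2]>24)&(B[:,2]<40); Q=B[m]
print(m.sum(),cv2.minAreaRect(Q[:,:2].astype(np.float32)),np.percentile(Q[:,2],[5,50,95]))
print(np.linalg.lstsq(np.c_[Q[:,:2],np.ones(len(Q))],Q[:,2],rcond=None)[0])
m=(abs(B[:,1])<70)&(B[:,2]>38)&(B[:,2]<52)&(B[:,0]<-150);print('front',B[m][:,0].min())
p=np.load('top.npz')['p'][100:240,370:520,::-1]
cv2.imwrite('pics/c3.png',cv2.resize(p,None,fx=4,fy=4))
E
```

```text
t 17.18 box mm [-253.3    3.5  114.4] Z [ 0.001  0.    -1.   ] Y [0.001 1.    0.   ] Fbox [ 0.3 -0.5 -0.3] q [-0.04  0.17  1.94 -0.    1.03 -0.18]
11 ((-107.3013916015625, -6.665219306945801), (7.341753005981445, 6.802770614624023), 80.53845977783203) [28.39727637 30.40709767 32.3695141 ]
[ 5.35215145e-03 -2.06045998e-01  2.96818299e+01]
front -220.92735988159637
```

View pics/c3.png

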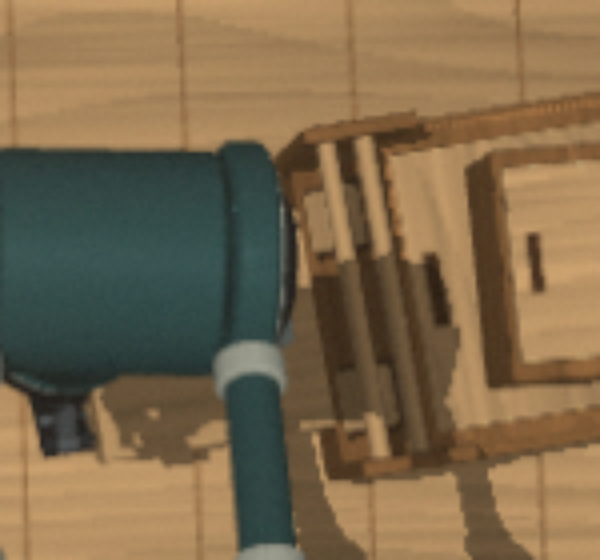

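The arm hides the tray here. I'll back off and lean for the push, then measure the tray again.

Emit:
move_arm:
  deltas:
    - [[-0.1,-0.013,0],[0,0.1,0],1]
    - [[-0.2,-0.026,0],[0,0.3,0],1]
    - [[-0.3,-0.04,0],[-0.05,0.5,0],1]
    - [[-0.4,-0.053,0],[-0.08,0.7,0],1]
    - [[-0.495,-0.066,0],[-0.12,0.95,0],1]
    - [[-0.495,-0.066,0],[-0.12,0.95,0],1]
    - [[-0.495,-0.066,0],[-0.12,0.95,0],1]

```text
time: 18.1
tool_pos: [0.5617, 0.0938, 0.114]
tcp_rot: [1.627, 1.857, -0.673]
wrist_force: [-0.0, -0.7, 0.1]
width: -0.002
```

```bash
python3 - <<'E'
from h import *
s=where(); go([-250,0,26],s); cam('top'); cam('scene')
for n,(a,b,c,d) in (('top',(105,240,380,470)),('scene',(130,240,150,300))):
    vv,uu=np.mgrid[a:b,c:d]; B=tobox(world(n,np.c_[uu.ravel(),vv.ravel()]))*1000
    m=(B[:,0]<-103)&(B[:,0]>-208)&(abs(B[:,1])<45)&(B[:,2]>24)&(B[:,2]<40); Q=B[m]
    print(n,m.sum())
    if m.sum()>9: print(cv2.minAreaRect(Q[:,:2].astype(np.float32)),np.percentile(Q[:,2],[5,50,95]),np.linalg.lstsq(np.c_[Q[:,:2],np.ones(len(Q))],Q[:,2],rcond=None)[0])
p=np.load('top.npz')['p'][100:240,370:520,::-1]
cv2.imwrite('pics/c4.png',cv2.resize(p,None,fx=4,fy=4))
E
```

```text
t 18.1 box mm [-348.4    4.5  114. ] Z [ 0.706 -0.002 -0.708] Y [ 0.002  1.    -0.   ] Fbox [ 0.6 -0.1  0.1] q [ 0.53  0.39  1.88 -0.74  1.32  0.75]
delta [ 0.087 -0.981 -0.88 ]
top 488
((-151.68344116210938, 2.168084144592285), (26.87013816833496, 97.04418182373047), 89.57429504394531) [26.58578007 30.33469582 33.96786233] [-8.52053506e-04  6.03252922e-03  3.01727585e+01]
scene 295
((-151.76876831054688, 0.6997032165527344), (31.101974487304688, 95.22488403320312), 87.94181060791016) [25.49049339 29.71547489 32.34768801] [-2.03297423e-03 -5.21673172e-02  2.93254298e+01]
```

View pics/c4.png

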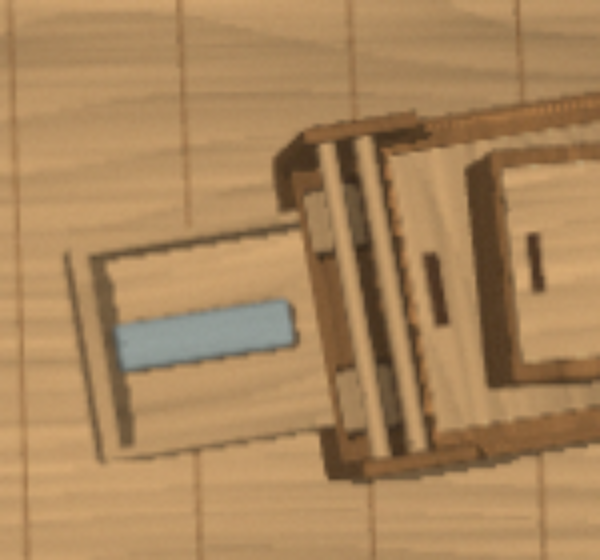

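The harmonica lies flat in the tray, seen from (118,345) to (295,320), with its centre at box (-152, 2). Next I push the tray home.

Emit:
move_arm:
  deltas:
    - [[0,0,0],[0.04,-0.4,-0.4],1]
    - [[0,0,0],[0.07,-0.8,-0.75],1]
    - [[0,0,0],[0.087,-0.981,-0.88],1]
    - [[0,0,0],[0.087,-0.981,-0.88],1]
    - [[0,0,0],[0.087,-0.981,-0.88],1]

```text
time: 18.82
tool_pos: [0.5717, -0.0029, 0.0279]
tcp_rot: [1.628, 1.855, -0.668]
wrist_force: [0.2, 0.4, 0.6]
width: 0.0
```

Emit:
move_arm:
  deltas:
    - [[0,0,0],[0.013,-0.1,0],1]
    - [[0,0,0],[0.024,-0.18,0],1]
    - [[0,0,0],[0.037,-0.28,0],1]
    - [[0,0,0],[0.053,-0.4,0],1]
    - [[0,0,0],[0.071,-0.53,0],1]
    - [[0,0,0],[0.09,-0.67,0],1]
    - [[0,0,0],[0.108,-0.8,0],1]
    - [[0,0,0],[0.121,-0.9,0],1]
    - [[0,0,0],[0.133,-0.99,0],1]
    - [[0,0,0],[0.133,-0.99,0],1]

```text
time: 20.08
tool_pos: [0.5832, -0.1032, 0.0261]
tcp_rot: [1.627, 1.856, -0.673]
wrist_force: [0.9, 3.5, 0.7]
width: 0.001
```

Emit:
move_arm:
  deltas:
    - [[0,0,0],[0.013,-0.1,0],1]
    - [[0,0,0],[0.027,-0.2,0],1]
    - [[0,0,0],[0.04,-0.3,0],1]
    - [[0,0,0],[0.051,-0.38,0],1]
    - [[0,0,0],[0.051,-0.38,0],1]

```text
time: 20.7
tool_pos: [0.5883, -0.1411, 0.026]
tcp_rot: [1.627, 1.856, -0.673]
wrist_force: [0.7, 3.9, 1.2]
width: 0.008
```

```bash
python3 - <<'E'
from h import *
where()
E
```

```text
t 20.7 box mm [-112.    -0.5   26. ] Z [ 0.706 -0.001 -0.708] Y [0.002 1.    0.   ] Fbox [-3.8  1.3  1.2] q [ 0.14  0.43  2.04 -1.01  0.99  0.73]
```

Emit:
move_arm:
  deltas:
    - [[0,0,0],[0.007,-0.05,0],1]
    - [[0,0,0],[0.013,-0.1,0],1]
    - [[0,0,0],[0.013,-0.1,0],1]

```text
time: 21.08
tool_pos: [0.5895, -0.1504, 0.026]
tcp_rot: [1.627, 1.857, -0.672]
wrist_force: [0.8, 4.6, 0.9]
width: 0.001
```

Emit:
move_arm:
  deltas:
    - [[0,0,0],[0.002,-0.02,0],1]
    - [[0,0,0],[0.004,-0.03,0],1]
    - [[0,0,0],[0.004,-0.03,0],1]

```text
time: 21.45
tool_pos: [0.5899, -0.1531, 0.026]
tcp_rot: [1.627, 1.857, -0.672]
wrist_force: [0.3, 5.0, 1.5]
width: 0.0
```

Emit:
move_arm:
  deltas:
    - [[0,0,0],[0.002,-0.01,0],1]
    - [[0,0,0],[0.003,-0.02,0],1]
    - [[0,0,0],[0.003,-0.02,0],1]

```text
time: 21.82
tool_pos: [0.5902, -0.1551, 0.026]
tcp_rot: [1.627, 1.857, -0.672]
wrist_force: [-0.8, 5.0, 2.1]
width: 0.0
```

Emit:
move_arm:
  deltas:
    - [[0,0,0],[0.002,-0.015,0],1]
    - [[0,0,0],[0.004,-0.03,0],1]
    - [[0,0,0],[0.004,-0.03,0],1]

```text
time: 22.2
tool_pos: [0.5906, -0.1583, 0.026]
tcp_rot: [1.627, 1.857, -0.673]
wrist_force: [0.2, 4.3, 0.6]
width: 0.005
```

Emit:
move_arm:
  deltas:
    - [[0,0,0],[0.002,-0.01,0],1]
    - [[0,0,0],[0.003,-0.02,0],1]
    - [[0,0,0],[0.003,-0.02,0],1]

```text
time: 22.58
tool_pos: [0.5909, -0.1604, 0.026]
tcp_rot: [1.627, 1.857, -0.673]
wrist_force: [-0.5, 4.3, -0.2]
width: 0.0
```

Emit:
move_arm:
  deltas:
    - [[0,0,0],[0.003,-0.02,0],1]
    - [[0,0,0],[0.003,-0.02,0],1]
    - [[0,0,0],[0.003,-0.02,0],1]

```text
time: 22.95
tool_pos: [0.5911, -0.161, 0.026]
tcp_rot: [1.628, 1.857, -0.671]
wrist_force: [-3.7, 13.4, 5.1]
width: -0.002
```

Emit:
move_arm:
  deltas:
    - [[0,0,0],[0.003,-0.02,0],1]
    - [[0,0,0],[0.003,-0.02,0],1]
    - [[0,0,0],[0.003,-0.02,0],1]

```text
time: 23.32
tool_pos: [0.5912, -0.1613, 0.0258]
tcp_rot: [1.629, 1.858, -0.668]
wrist_force: [-7.9, 23.8, 9.8]
width: 0.003
```

Inner stop reached at 24 N. I'll back off gently and check.

Emit:
move_arm:
  deltas:
    - [[0,0,0],[-0.008,0.06,0],1]
    - [[0,0,0],[-0.016,0.12,0],1]
    - [[0,0,0],[-0.04,0.3,0],1]
    - [[0,0,0],[-0.08,0.6,0.1],1]
    - [[0,0,0],[-0.13,0.99,0.3],1]
    - [[0,0,0],[-0.13,0.99,0.3],1]

```text
time: 24.08
tool_pos: [0.5804, -0.0629, 0.0578]
tcp_rot: [1.624, 1.857, -0.668]
wrist_force: [-0.1, 0.3, -0.8]
width: 0.001
```

Emit:
move_arm:
  deltas:
    - [[0,0,0],[-0.06,0.5,0.4],1]
    - [[0,0,0],[-0.13,0.99,0.8],1]
    - [[0,0,0],[-0.13,0.99,0.8],1]
    - [[0,0,0],[-0.13,0.99,0.8],1]

```text
time: 24.58
tool_pos: [0.5654, 0.0329, 0.1357]
tcp_rot: [1.626, 1.857, -0.674]
wrist_force: [-0.6, -0.6, -0.1]
width: 0.002
```

```bash
python3 - <<'E'
from h import *
where(); cam('top'); cam('scene')
vv,uu=np.mgrid[105:240,380:480]; B=tobox(world('top',np.c_[uu.ravel(),vv.ravel()]))*1000
m=(abs(B[:,1])<60)&(B[:,2]>15)&(B[:,2]<52)&(B[:,0]>-250)&(B[:,0]<-70);print('front',len(B[m]),np.percentile(B[m][:,0],[0,5,50]))
a=np.load('top.npz')['p'][20:270,150:560,::-1];cv2.imwrite('pics/c5.png',cv2.resize(a,(780,476)))
E
```

```text
t 24.57 box mm [-287.6   -0.   135.7] Z [ 0.707 -0.002 -0.707] Y [ 0.002  1.    -0.   ] Fbox [ 0.5 -0.6 -0.1] q [ 0.44  0.32  1.93 -0.78  1.29  0.69]
front 262 [-93.05334602 -92.62051801 -91.47780909]
```

View pics/c5.png

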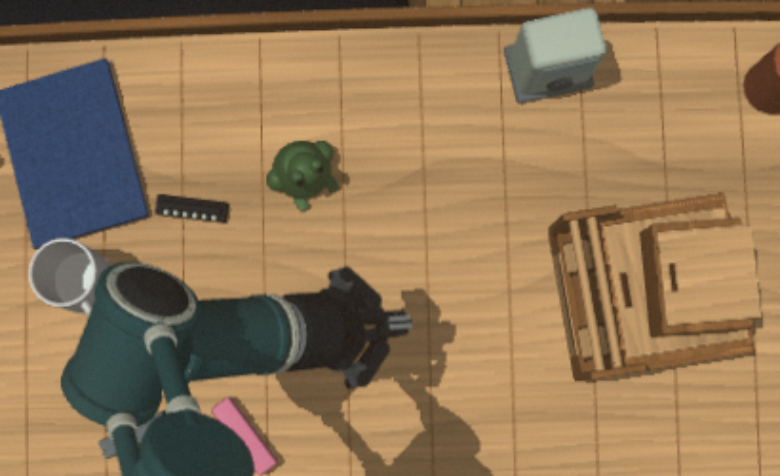

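The tray is flush: its front reads -92.6 mm, against -92.5 when shut. The mug, frog, bridge and small box are where they were, and nothing is touching the arm.

```bash
python3 -c "
from h import *
print(order.finish_job())"
```

```text
the job is handed in; nothing more can be done
None
```

The harmonica is in the big box's tray, and the tray is latched shut. I handed the job in at about 24.6 s on the robot's clock; no verdict was reported.

- **Keys:** I pressed the right key first and found it rigid, with the force rising to about 50 N in total as I confirmed it. That force was on the fingertips; the limit I know for it is the 120 N wrist limit. The left key was the live one, and the tray popped fully out.
- **Harmonica:** I lifted it and turned it to line up with the tray. I then lowered it until it touched the floor (about 5 N) and let go. The camera check showed it lying flat, within about 2 mm of the tray's centre line and right way up.
- **Tray:** I pushed it with the leaned gripper to the inner stop (about 24 N along the push) and backed off. Its front then measured -92.6 mm, against -92.5 mm when flush, and it stayed shut.
- **Bystanders:** In the last picture the mug, frog, bridge spare and small box stood where they began. The arm hid the spring clip there, so I couldn't check it, but nothing went near it.
- **Not checked:** With the tray shut, I could not see the harmonica inside.

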